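# Make up two glass-colour kits

## Robot

A 7-joint arm with a two-finger parallel gripper is mounted at the origin on a cart in front of the work surface, level with it; the furniture and walls round the work are solid. World frame = base frame: x ahead of the robot, y to its left, z up, the work surface at z = 0. Lengths are in m, angles in degrees, forces in N, time in s.
With the tool pointing down it reaches from about 0.4 to 0.85 m from the base axis. Payload 4.5 kg.
Tool frame: the origin (TCP) lies between the finger pads; the fingertips stand 19 mm ahead of it and the grasp point (between the pads) is the TCP; z points along the fingers, y is the line along which they close (so a half turn about z gives the same grasp; the last joint's range is limited). The gripper opens to 85 mm and grips with 20 to 120 N. Pads are 22 mm wide; open, the fingers measure 114 mm over their backs; the gripper's body (76 mm by 85 mm) begins 54 mm behind the grasp point. The pads swing forward as they close: fully open they stand 13 mm farther back than shut.
Start: joints at [-61.948, 39.483, -11.15, 89.685, 9.013, 51.709, -12.324], TCP at [0.275, 0.561, 0.25] pointing down, gripper open.
Joint ranges: [-172.22, 172.22], [-26.19, 119.32], [-84.43, 86.54], [7.71, 146.69], [-57.33, 237.33], [2.42, 119.75], [-152.13, 152.13]. Speed limits (degrees/s): [147.25, 147.25, 180, 180, 180, 180, 180].

## Interface

Orientations are given as a 3x3 rotation matrix whose columns are the frame's x, y, z axes.
In Python, from cell import ctrl, optics gives the robot as it stands. The module is installed in compiled form; this text tells all that it offers.
- The arm moves only by the tool move_arm, never from a script. Its argument "deltas" is a list that holds one entry, the list of rows, each a list of 6 numbers: the shift along the tool's x, y, z in units of 0.025 m (1.0 is 0.025 m), then the turn, a rotation vector about the tool's x, y, z in units of 0.1 rad (1.0 is 0.1 rad). In form: [[[x, y, z, ax, ay, az], ...]]. A call has 1 to 10 rows; each row shifts and turns the commanded pose from where the row before left it, along the tool's axes as they then stand; what a row does not reach is not made up. A row lasts 1/12 s, in which the tool goes at most 41.7 mm and 7.16 degrees, less where a joint would pass 70% of its speed; a pose out of reach is approached as far as the arm can. A call with a number of a shift or a turn outside -1 to 1 is refused whole. A call with a gripper value outside its range is refused whole. "fingers" is the closure, from 0 (fully open) to 1 (shut), set as the call begins (left out, the last holds). The fingers move at their own pace and stop on an object; "squeeze" is the grip in N (left out, the last holds). Time passes only in rows, so rows that do not move let the fingers close. It gives the time, the measured TCP pose, the force, the opening and the grip force at its end, in the units of the state.
- ctrl.sense(): the state, without advancing time (a new reading comes with each control period).
- optics.grab_frame(name): name is "scene" or "top" or "wrist"; returns a dict with "frame" (420x560x3 uint8, red, green, blue), "range_z" (420x560 float32, m along the optical axis (not along the pixel's ray), 0 where there is no reading), "fx", "fy", "cx", "cy" (pixels), "R" (3x3) and "t" (3): a world point X has camera coordinates R X + t; the wrist camera has in their place "mount" (4x4, takes a point from camera to tool coordinates, whose origin is the TCP and whose axes are the flange's). Camera axes: x right, y down, z forward; pixel columns grow to the right and rows downward; lengths in m; the calibration is good to about 2 mm. A picture is of the moment at which its call begins: read the wrist's pose just before it.
- ctrl.hand_in(): hands the job in; it is judged then, once.
The state is a dict: "time": time; "joint_pos": joint angles; "dq": joint speeds; "effort": joint torques, N m; "eef_pos": TCP position; "orientation": TCP orientation; "wrist_force": force on the tool from outside, world axes, zero at the start; "moment": the same for the moment, N m; "grip_width": finger opening in m; "finger_force": force on a finger pad.
Only numpy, scipy, OpenCV 4.12 (cv2) and the standard library are available. Lean on these libraries where they do the work, as an engineer would, in place of code of your own. Each camera call takes 0.05 s, during which the arm holds its last target. There are 200 camera calls.

## Task

Make up the two kits for today's glass class. The blue tray gets the violet jar and the teal jar, each standing in a well of its own, with the green-capped marker lying flat along the tool groove; the orange tray gets the red jar standing in either of its wells and the yellow lighter lying flat along its tool groove. The amber jar with the black lid belongs to neither kit: leave it where it stands, and knock no jar over.

Things in the scene. Friction and masses are not known exactly. Their poses are not given: they have to be found in the camera images.
- blue_tray: blue tray, fixed, 148 (x) x 168 (y) x 22 mm high; origin at centre of underside, on the bench. Two round jar wells, 72 mm across, 16 deep, centred at its x = +30, y = -42 and +42 mm, floors 6 mm above the bench. Along its other side, centred at x = -44, y = 0, a shallow tool groove, 48 mm wide (x), 148 long (y), 5 deep, floor 17 mm above the bench. Floors lined black
- orange_tray: orange tray, fixed, 148 (x) x 168 (y) x 22 mm high; origin at centre of underside, on the bench. Two round jar wells, 72 mm across, 16 deep, centred at its x = +30, y = -42 and +42 mm, floors 6 mm above the bench. Along its other side, centred at x = -44, y = 0, a shallow tool groove, 48 mm wide (x), 148 long (y), 5 deep, floor 17 mm above the bench. Floors lined black
- violet_jar: loose closed jar of crushed violet glass with a white lid, 48 mm across and 62 mm high, standing on the bench; origin at the centre of its underside, z up its axis; its screw lid is fixed and the jar may be gripped round body or lid, about 45 mm above its foot
- teal_jar: loose closed jar of crushed teal (blue-green) glass with a white lid, 48 mm across and 74 mm high, standing on the bench; origin at the centre of its underside, z up its axis; its screw lid is fixed and the jar may be gripped round body or lid, about 45 mm above its foot
- red_jar: loose closed jar of crushed red glass with a red lid, 52 mm across and 62 mm high, standing on the bench; origin at the centre of its underside, z up its axis; its screw lid is fixed and the jar may be gripped round body or lid, about 45 mm above its foot
- amber_jar: loose closed jar of crushed amber (yellow-brown) glass with a black lid, 52 mm across and 68 mm high, standing on the bench; origin at the centre of its underside, z up its axis; its screw lid is fixed and the jar may be gripped round body or lid, about 45 mm above its foot. It stays where it is
- marker: loose round marker pen, white with a green cap, lying on the bench, 135 mm long (its y axis), 17 mm wide and 16 mm high; origin at the centre of its underside as it lies, z up; it may roll if let fall
- lighter: loose yellow pocket lighter lying on its side, 78 mm long (its x axis), 24 mm wide (y), 12 mm high; origin at the centre of its underside, z up
Mind the look-alikes: they are no part of the job. There is more than one size of the lighter; the job needs the smaller.

How it is judged (in metres and radians):
At the end, for the whole second after the job is handed in: Violet and teal jar upright on the floors of blue-tray wells, red jar likewise in the orange tray (0.1 rad, foot under 10 mm); marker level on the blue groove's floor, lighter on the orange one's, along it within 0.25 and 0.4 rad; all at rest; amber jar within 20 mm of its start (x of violet_jar in the frame of blue_tray between 0.012 and 0.048 m and y of violet_jar in the frame of blue_tray between -0.06 and 0.06 m and z of violet_jar in the frame of blue_tray between 0.002 and 0.01 m and angle between each of violet_jar, teal_jar, red_jar, amber_jar's own z axis and vertical below 0.1 rad and linear speed of each of violet_jar, teal_jar, red_jar, marker, lighter below 0.02 m/s and x of teal_jar in the frame of blue_tray between 0.012 and 0.048 m and y of teal_jar in the frame of blue_tray between -0.06 and 0.06 m and z of teal_jar in the frame of blue_tray between 0.002 and 0.01 m and x of red_jar in the frame of orange_tray between 0.012 and 0.048 m and y of red_jar in the frame of orange_tray between -0.06 and 0.06 m and z of red_jar in the frame of orange_tray between 0.002 and 0.01 m and x of marker in the frame of blue_tray between -0.062 and -0.026 m and y of marker in the frame of blue_tray between -0.009 and 0.009 m and z of marker in the frame of blue_tray between 0.012 and 0.036 m and angle between the y axis of marker and the y axis of blue_tray, either way round below 0.25 rad and angle between marker's own y axis and vertical between 1.5408 and 1.6008 rad and x of lighter in the frame of orange_tray between -0.0575 and -0.0305 m and y of lighter in the frame of orange_tray between -0.037 and 0.037 m and z of lighter in the frame of orange_tray between 0.012 and 0.032 m and angle between the x axis of lighter and the y axis of orange_tray, either way round below 0.4 rad and angle between lighter's own x axis and vertical between 1.5408 and 1.6008 rad and distance of amber_jar from where it was at the start of the episode below 0.02 m); the robot touches nothing.
It fails at once if a jar is knocked over (angle between any of violet_jar, teal_jar, red_jar, amber_jar's own z axis and vertical above 0.7 rad).
It fails at once if the amber jar is moved (distance of amber_jar from where it was at the start of the episode above 0.02 m).
It also fails if it takes over 122 s, if anything falls off the work surface, if the arm or the gripper's body presses on something with over 40 N, if the wrist force passes 120 N, or if a joint passes its speed limit or range.

## Working session

There is one attempt and no reset: what is moved stays moved. The work goes in short steps, Python scripts to look and compute and a tool call to move; the robot and the scene stay as the last step left them, time stands still between calls to the robot, and variables do not carry over. Pictures are saved under pics/ and viewed, at most 14 in all, crops included, and the job is handed in when it is done.

Besides the shell and the picture viewer there is one more tool, called after "Emit:" by a JSON object that holds its "fn" and its "kwargs", one argument or row to a line. move_arm: Moves the arm, as the interface text tells. Shifts and turns lie within -1 to 1; 1 stands for 0.025 m of shift or 0.1 rad of turn. Its arguments: {"type":"object","properties":{"deltas":{"type":"array","items":{"type":"array","items":{"type":"array","items":{"type":"number","minimum":-1,"maximum":1}}}},"fingers":{"type":"number"},"squeeze":{"type":"number"}},"required":["deltas"]}

```bash
mkdir -p pics
cat > h.py <<'E'
import numpy as np, cv2
from cell import ctrl, optics
def grab(n):
    s=ctrl.sense(); f=optics.grab_frame(n)
    return s,f
def world(f,s=None):
    """HxWx3 world points"""
    z=f["range_z"]; v,u=np.mgrid[:z.shape[0],:z.shape[1]]
    P=np.stack([(u-f["cx"])/f["fx"]*z,(v-f["cy"])/f["fy"]*z,z],-1)
    if "R" in f and f.get("R") is not None and "mount" not in f:
        return (P-np.array(f["t"]))@np.array(f["R"])
    M=np.array(f["mount"]); P=P@M[:3,:3].T+M[:3,3]
    return P@np.array(s["orientation"]).T+np.array(s["eef_pos"])
def save(n,im): cv2.imwrite("pics/"+n,im[:,:,::-1])
E
python3 - <<'E'
from h import *
s,f=grab("top"); save("top.png",f["frame"]); np.savez("top.npz",W=world(f),I=f["frame"])
s2,g=grab("scene"); save("scene.png",g["frame"]); np.savez("scene.npz",W=world(g),I=g["frame"])
print({k:v for k,v in s.items()}); print(f["R"],f["t"],f["fx"])
E
```

```text
{'time': 0.0, 'joint_pos': array([-61.94841078,  39.53558224, -11.14369438,  89.74591878,
         9.01037622,  51.70862305, -12.32554885]), 'dq': array([ 0.07394996, -0.02977712, -0.08314411, -0.07657489,  0.03222113,
        0.09101841, -0.00051162]), 'effort': array([-2.15511150e-06, -5.39603806e+01, -1.26685660e+00, -1.58539957e+01,
        8.99410690e-03,  9.48866276e-03, -1.57636958e-05]), 'eef_pos': array([0.2748781 , 0.56061264, 0.2494525 ]), 'orientation': array([[-8.97923705e-01,  4.40150529e-01, -7.29818246e-04],
       [ 4.40151119e-01,  8.97922009e-01, -1.74857445e-03],
       [-1.14316103e-04, -1.89131676e-03, -9.99998205e-01]]), 'wrist_force': array([-0.13850317, -0.45951162,  0.82750276]), 'moment': array([0.01203962, 0.01179952, 0.00058618]), 'finger_force': 0.0, 'grip_width': 0.08505182479308845}
[[-0.0084736  -0.99982306 -0.01679451]
 [-0.99908421  0.00916936 -0.04179317]
 [ 0.04193977  0.01642499 -0.99898512]] [0.00944467 0.52995993 1.27228948] 446.289515466562
```

View pics/top.png

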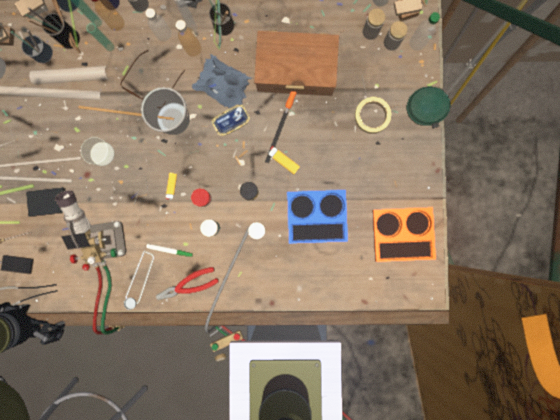

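View pics/scene.png

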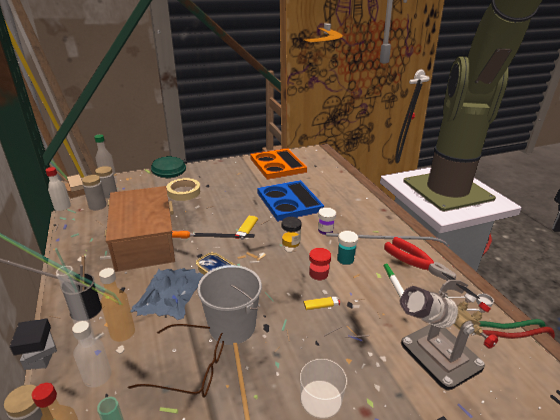

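The top view shows the blue tray at (318,217) and the orange at (405,235). White lids are at (257,231) and (209,228), the red lid at (201,198) and the black lid at (249,191). The marker is at (170,250). There are two yellow lighters, at (172,185) and (284,160). The scene view has the violet jar nearest the blue tray, so top (257,231) is violet and (209,228) is teal. Next I'll measure these and compare the two lighters.

Run:
```python
from h import *
d=np.load("top.npz"); W,I=d["W"],d["I"]; hsv=cv2.cvtColor(I,cv2.COLOR_RGB2HSV)
def rect(name,m,box,zr):
    x0,y0,x1,y1=box; M=np.zeros(m.shape,bool); M[y0:y1,x0:x1]=1
    M&=m&(W[...,2]>zr[0])&(W[...,2]<zr[1]); p=W[M]
    r=cv2.minAreaRect((p[:,:2]*1000).astype(np.float32)); b=cv2.boxPoints(r)
    e=b[1]-b[0]; e2=b[2]-b[1]; e=e if np.hypot(*e)>np.hypot(*e2) else e2
    print(name,len(p),"c",np.round(r[0],1),"size",np.round(r[1],1),"long axis deg",round(np.degrees(np.arctan2(e[1],e[0]))%180,1),"z",np.round(np.percentile(p[:,2],[5,50,95])*1000))
H,S,V=[hsv[...,i] for i in range(3)]
T=np.ones(H.shape,bool)
rect("blue",(H>100)&(H<125)&(S>120),(280,180,355,250),(.012,.04))
rect("orange",(H>3)&(H<20)&(S>150),(365,200,445,270),(.012,.04))
yl=(H>20)&(H<35)&(S>120)&(V>120)
rect("litA",yl,(160,165,185,205),(-.01,.04)); rect("litB",yl,(260,140,305,180),(-.01,.04))
for n,b in dict(violet=(243,217,270,245),teal=(195,214,223,243),red=(188,186,213,210),amber=(236,179,262,203)).items(): rect(n,T,b,(.05,.1))
rect("marker",T,(140,240,198,260),(.007,.04))
c=np.hstack([cv2.resize(I[140:210,150:220],(400,400)),cv2.resize(I[125:195,250:320],(400,400))]); save("lit.png",c)
# tall map: list obstacles above 0.1
m=((W[...,2]>.1)&(W[...,2]<.8)).astype(np.uint8); n,l,st,ce=cv2.connectedComponentsWithStats(m)
for i in range(1,n):
    if st[i,4]>30: print(st[i],np.round(np.nanmax(W[l==i][:,2]),2), np.round(np.median(W[l==i],0),2))
```

```text
blue 1164 c [509.8 -96.1] size [143.9 164.6] long axis deg 91.5 z [16. 21. 25.]
orange 1401 c [ 456.2 -343.3] size [146.8 169.8] long axis deg 92.1 z [15. 21. 26.]
litA 156 c [608.9 325.5] size [26.1 60. ] long axis deg 171.1 z [ 7. 11. 16.]
litB 266 c [667.3  -9.7] size [78.8 28.9] long axis deg 52.2 z [10. 15. 19.]
violet 232 c [469.9  73.1] size [45.8 45.6] long axis deg 25.8 z [56. 61. 65.]
teal 242 c [477.9 204. ] size [44.1 47.7] long axis deg 90.2 z [67. 73. 77.]
red 277 c [563.5 229.8] size [49.8 49.8] long axis deg 75.0 z [56. 61. 65.]
amber 272 c [580.6  93.1] size [49.2 47.6] long axis deg 88.6 z [62. 67. 70.]
marker 233 c [412.2 333.6] size [143.9  25.9] long axis deg 81.0 z [ 8. 14. 18.]
[51  0 10 15 62] 0.13 [1.09 0.61 0.11]
[ 68   0  19  11 135] 0.16 [1.08 0.54 0.12]
[ 91   0  21  15 206] 0.16 [1.08 0.48 0.11]
[174   0  16  16 163] 0.18 [1.06 0.26 0.14]
[216   0   4  10  32] 0.12 [1.09 0.17 0.11]
[ 462    0   98   46 1402] 0.56 [ 0.85 -0.44  0.48]
[26  8 23 18 93] 0.18 [1.05 0.65 0.14]
[146   9  11  13 104] 0.13 [1.05 0.35 0.13]
[419  12  22  24 281] 0.17 [ 1.01 -0.39  0.12]
[28 20 22 11 39] 0.17 [1.02 0.64 0.14]
[176  20  18  22 223] 0.16 [1.   0.26 0.13]
[ 86  23  14  14 121] 0.13 [1.02 0.51 0.12]
[ 6 29 17 12 44] 0.16 [1.   0.71 0.13]
[141  87  45  45 340] 0.12 [0.81 0.33 0.11]
[ 495  152   65  268 7978] 0.43 [ 0.25 -0.58  0.25]
[  55  191   52   80 1636] 0.22 [0.48 0.52 0.18]
[   0  302   65   51 1920] 0.46 [0.27 0.53 0.37]
[  0 376  30  44 852] 0.73 [0.25 0.35 0.7 ]
[ 259  384   53   36 1503] 0.35 [ 0.06 -0.    0.2 ]
```

View pics/lit.png

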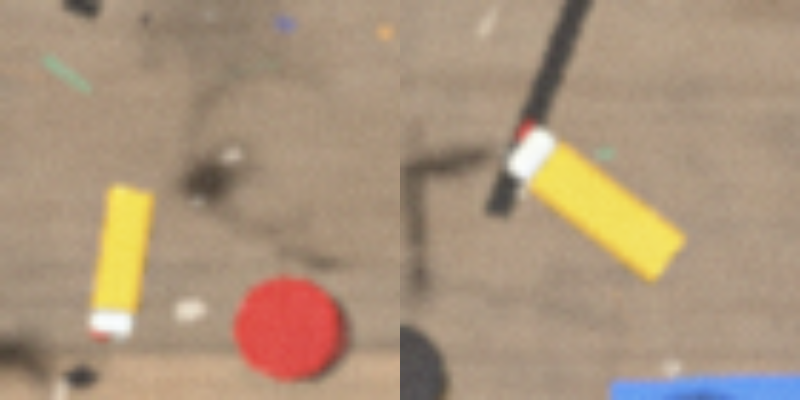

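The lighter at (172,185) is about 78 mm overall and 26 mm wide. The one at (284,160) is about 100 mm, because its yellow part alone measures 79 mm. The job needs the smaller one, at (172,185), and the enlarged crop confirms it. The trays, jars and heights all match the given sizes. I'll start with the marker: turn in place, then go above it.

Emit:
{"fn": "move_arm", "kwargs": {
  "deltas": [
    [[0,0,0,0,0,0.98],[0,0,0,0,0,0.98],[0,0,0,0,0,0.98],[0,0,0,0,0,0.98],[0,0,0,0,0,0.98],[0,0,0,0,0,0.98],[0,0,0,0,0,0.98],[0,0,0,0,0,0.98],[0,0,0,0,0,0.98],[0,0,0,0,0,0.98]]
  ]
}}

```text
time: 0.93
eef_pos: [0.2749, 0.5609, 0.2498]
orientation: [[-0.13, 0.992, -0.001], [0.992, 0.13, -0.001], [-0.001, -0.001, -1.0]]
wrist_force: [-0.1, -0.2, 0.3]
grip_width: 0.0855
finger_force: 0.0
```

Emit:
{"fn": "move_arm", "kwargs": {
  "deltas": [
    [[0,0,0,0,0,0.98],[0,0,0,0,0,0.98],[0,0,0,0,0,0.98],[0,0,0,0,0,0]]
  ]
}}

```text
time: 1.27
eef_pos: [0.2747, 0.561, 0.2498]
orientation: [[0.16, 0.987, -0.0], [0.987, -0.16, -0.001], [-0.001, 0.0, -1.0]]
wrist_force: [-0.8, -0.5, 0.2]
grip_width: 0.0852
finger_force: 0.0
```

Emit:
{"fn": "move_arm", "kwargs": {
  "deltas": [
    [[-0.81,0.68,0.2,0,0,0],[-0.81,0.68,0.2,0,0,0],[-0.81,0.68,0.2,0,0,0],[-0.81,0.68,0.2,0,0,0],[-0.81,0.68,0.2,0,0,0],[-0.81,0.68,0.2,0,0,0],[-0.81,0.68,0.2,0,0,0],[-0.81,0.68,0.2,0,0,0],[-0.81,0.68,0.2,0,0,0],[-0.81,0.68,0.2,0,0,0]]
  ]
}}

```text
time: 2.1
eef_pos: [0.4113, 0.3333, 0.2]
orientation: [[0.155, 0.988, -0.0], [0.988, -0.155, 0.0], [0.0, -0.0, -1.0]]
wrist_force: [0.6, -0.0, 0.3]
grip_width: 0.0852
finger_force: 0.0
```

Emit:
{"fn": "move_arm", "kwargs": {
  "deltas": [
    [[0,0,0,0,0,0],[0,0,0,0,0,0]]
  ]
}}

```text
time: 2.27
eef_pos: [0.4118, 0.3325, 0.2]
orientation: [[0.16, 0.987, -0.0], [0.987, -0.16, -0.001], [-0.001, -0.0, -1.0]]
wrist_force: [0.1, 1.1, 0.6]
grip_width: 0.0855
finger_force: 0.0
```

```bash
cat >> h.py <<'E'
def pose(s=None):
    s=s or ctrl.sense(); R=np.array(s["orientation"]); return np.array(s["eef_pos"]),np.degrees(np.arctan2(R[1,1],R[0,1])),R
def go(x,y,z,th=None):
    """deltas in tool units: turn needed (about z), then shift in axes after the turn"""
    p,t,R=pose(); th=t if th is None else th
    d=(th-t+90)%180-90; c,q=np.cos(np.radians(t+d)),np.sin(np.radians(t+d))
    dx,dy,dz=np.array([x,y,z])-p
    print("pos",np.round(p,4),"th",round(t,1),"j7",ctrl.sense()["joint_pos"][6].round(1),"| turn",round(-np.radians(d)*10,2),"shift",np.round(np.array([-q*dx+c*dy,c*dx+q*dy,-dz])/.025,2))
def rect(W,M,name=""):
    p=W[M]; r=cv2.minAreaRect((p[:,:2]*1000).astype(np.float32)); b=cv2.boxPoints(r)
    e=b[1]-b[0]; e2=b[2]-b[1]; e=e if np.hypot(*e)>np.hypot(*e2) else e2
    print(name,len(p),"c",np.round(r[0],1),"size",np.round(r[1],1),"axis",round(np.degrees(np.arctan2(e[1],e[0]))%180,1),"z",np.round(np.percentile(p[:,2],[5,50,95])*1000))
def comps(W,lo,hi,minpx=300):
    m=((W[...,2]>lo)&(W[...,2]<hi)).astype(np.uint8); n,l,st,ce=cv2.connectedComponentsWithStats(m)
    for i in range(1,n):
        if st[i,4]>minpx: rect(W,l==i,"px%s"%np.round(ce[i]))
E
python3 - <<'E'
from h import *
s,f=grab("wrist"); W=world(f,s); save("w1.png",f["frame"]); print(pose(s)[:2], f["mount"])
comps(W,.006,.03)
E
```

```text
(array([0.4117536 , 0.33252565, 0.20004442]), np.float64(-9.192614080577941)) [[ 1.50760113e-03 -9.64686073e-01 -2.63398003e-01  6.66743592e-02]
 [ 9.99998579e-01  1.65323354e-03 -3.31256824e-04  6.58576918e-04]
 [ 7.55017260e-04 -2.63397130e-01  9.64687194e-01 -1.22635608e-01]
 [ 0.00000000e+00  0.00000000e+00  0.00000000e+00  1.00000000e+00]]
px[95.  6.] 1967 c [275.2 534.9] size [ 12.  169.4] axis 169.9 z [ 7. 11. 26.]
px[300.  31.] 4715 c [453.1 482.3] size [58.8 99.1] axis 171.4 z [ 9. 11. 20.]
px[106.  35.] 2095 c [277.2 510.3] size [ 15.8 173. ] axis 169.3 z [ 7. 11. 27.]
px[119. 111.] 837 c [266.5 443. ] size [32.9 34.4] axis 170.8 z [ 6.  8. 16.]
px[285. 193.] 1612 c [417.1 330.1] size [134.5  15.7] axis 78.7 z [ 9. 13. 15.]
px[458. 172.] 1578 c [602.4 327.2] size [23.6 78.8] axis 171.4 z [ 8. 10. 12.]
px[210. 266.] 5754 c [308.1 237.1] size [105.2 256.7] axis 113.1 z [ 9. 22. 25.]
px[421. 255.] 762 c [557.3 238.3] size [48.2 30.6] axis 50.0 z [ 9. 24. 27.]
px[350. 282.] 354 c [475.9 219. ] size [42.2 16.3] axis 16.7 z [ 8. 19. 29.]
```

View pics/w1.png

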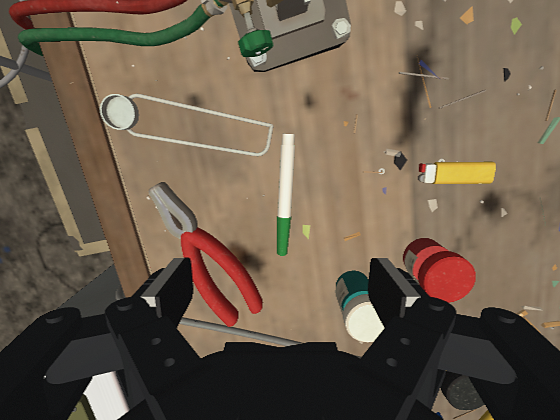

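The picture shows the marker at (285,193), 134.5 × 16 mm, and the small lighter at (458,172), 79 × 24 mm. Both agree with the sizes given. Now I'll grasp the marker.

```bash
python3 -c "
from h import *
go(.4171,.3301,.024,-11.3)"
```

```text
pos [0.4109 0.3344 0.2002] th -9.1 j7 -46.5 | turn 0.39 shift [-0.12  0.28  7.05]
```

Emit:
{"fn": "move_arm", "kwargs": {
  "deltas": [
    [[0,0.12,0,0,0,0.39],[-0.1,0.12,0.9,0,0,0],[0,0,0.9,0,0,0],[0,0,0.9,0,0,0],[0,0,0.9,0,0,0],[0,0,0.9,0,0,0],[0,0,0.9,0,0,0],[0,0,0.5,0,0,0],[0,0,0,0,0,0],[0,0,0,0,0,0]]
  ],
  "fingers": 0.4
}}

```text
time: 3.15
eef_pos: [0.4157, 0.3319, 0.0524]
orientation: [[0.195, 0.981, -0.001], [0.981, -0.195, 0.0], [-0.0, -0.001, -1.0]]
wrist_force: [0.2, 0.7, 0.7]
grip_width: 0.0515
finger_force: 0.0
```

```bash
python3 -c "
from h import *
go(.4171,.3301,.024,-11.3); s=ctrl.sense(); print(s['grip_width'],s['wrist_force'])"
```

```text
pos [0.4157 0.3319 0.0524] th -11.3 j7 -46.1 | turn 0.01 shift [-0.06  0.07  1.14]
0.051537649099557 [0.16739861 0.68532451 0.70866787]
```

Emit:
{"fn": "move_arm", "kwargs": {
  "deltas": [
    [[-0.05,0.06,0.57,0,0,0],[0,0,0.57,0,0,0],[0,0,0,0,0,0]]
  ]
}}

```text
time: 3.4
eef_pos: [0.4172, 0.3298, 0.0238]
orientation: [[0.196, 0.981, -0.001], [0.981, -0.196, -0.0], [-0.0, -0.001, -1.0]]
wrist_force: [0.9, -0.2, 0.2]
grip_width: 0.0514
finger_force: 0.0
```

Emit:
{"fn": "move_arm", "kwargs": {
  "deltas": [
    [[0,0,0,0,0,0],[0,0,0,0,0,0],[0,0,0,0,0,0],[0,0,0,0,0,0],[0,0,0,0,0,0],[0,0,0,0,0,0],[0,0,0,0,0,0]]
  ],
  "fingers": 1,
  "squeeze": 40
}}

```text
time: 3.98
eef_pos: [0.418, 0.3301, 0.0257]
orientation: [[0.197, 0.98, 0.001], [0.98, -0.197, 0.002], [0.002, 0.001, -1.0]]
wrist_force: [-0.6, -0.3, 4.7]
grip_width: 0.0137
finger_force: 39.0
```

Emit:
{"fn": "move_arm", "kwargs": {
  "deltas": [
    [[0,0,-0.5,0,0,0],[0,0,-0.9,0,0,0],[0,0,-0.9,0,0,0],[0,0,-0.9,0,0,0],[0,0,-0.9,0,0,0],[0,0,-0.9,0,0,0],[0,0,-0.9,0,0,0],[0,0,0,0,0,0]]
  ]
}}

```text
time: 4.65
eef_pos: [0.4196, 0.3307, 0.1768]
orientation: [[0.197, 0.98, 0.006], [0.98, -0.197, 0.006], [0.007, 0.005, -1.0]]
wrist_force: [1.0, -1.2, -0.4]
grip_width: 0.0138
finger_force: 39.1
```

```bash
python3 -c "
from h import *
s,f=grab('wrist'); W=world(f,s); save('w2.png',f['frame'])
R=pose(s)[2]; p=(W-np.array(s['eef_pos']))@R
hsv=cv2.cvtColor(f['frame'],cv2.COLOR_RGB2HSV)
m=(abs(p[...,2])<.04)&(abs(p[...,1])<.02); q=p[m]; print('tool x extent',np.percentile(q[:,0],[1,99]),'z',np.percentile(q[:,2],[5,50,95]))
go(.466,-.096,.17,1.5); s=ctrl.sense(); print(s['grip_width'],s['finger_force'])"
```

```text
tool x extent [-0.04271481  0.06548396] z [-0.03347944  0.01119902  0.01543944]
pos [0.4188 0.3303 0.175 ] th -11.4 j7 -46.8 | turn -2.24 shift [-17.09   1.44   0.2 ]
0.013415781727662343 39.08284512319369
```

View pics/w2.png

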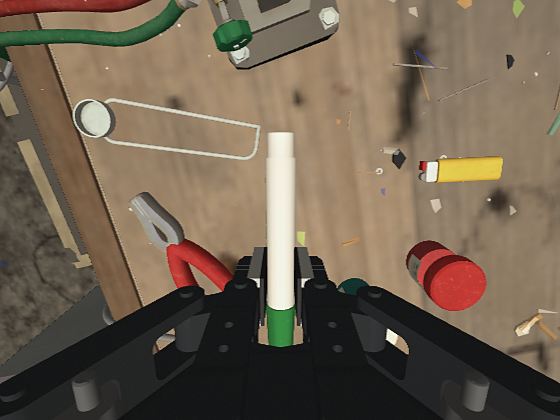

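The marker is held near its middle: its far end is at (281,135) and the pads are at about (281,270). Now I'll carry it above the blue groove.

Emit:
{"fn": "move_arm", "kwargs": {
  "deltas": [
    [[0,0,0,0,0,-0.75],[0,0,0,0,0,-0.75],[0,0,0,0,0,-0.74],[-0.5,0,0,0,0,0],[-0.95,0.1,0,0,0,0],[-0.95,0.1,0,0,0,0],[-0.95,0.1,0,0,0,0],[-0.95,0.1,0,0,0,0],[-0.95,0.1,0,0,0,0],[-0.95,0.1,0,0,0,0]]
  ]
}}

```text
time: 5.53
eef_pos: [0.4358, 0.1722, 0.1716]
orientation: [[-0.023, 1.0, -0.001], [1.0, 0.023, -0.001], [-0.001, -0.001, -1.0]]
wrist_force: [0.4, -0.2, -0.7]
grip_width: 0.0137
finger_force: 39.1
```

Emit:
{"fn": "move_arm", "kwargs": {
  "deltas": [
    [[-0.95,0.1,0,0,0,0],[-0.95,0.1,0,0,0,0],[-0.95,0.1,0,0,0,0],[-0.95,0.1,0,0,0,0],[-0.95,0.1,0,0,0,0],[-0.95,0.1,0,0,0,0],[-0.95,0.1,0,0,0,0],[-0.95,0.1,0,0,0,0],[-0.95,0.1,0,0,0,0],[-0.95,0,0,0,0,0]]
  ]
}}

```text
time: 6.37
eef_pos: [0.4644, -0.0641, 0.1716]
orientation: [[-0.023, 1.0, -0.001], [1.0, 0.023, -0.0], [-0.0, -0.001, -1.0]]
wrist_force: [0.0, -0.4, -0.7]
grip_width: 0.0134
finger_force: 39.1
```

Emit:
{"fn": "move_arm", "kwargs": {
  "deltas": [
    [[-0.5,0,0,0,0,0],[0,0,0,0,0,0],[0,0,0,0,0,0],[0,0,0,0,0,0]]
  ]
}}

```text
time: 6.7
eef_pos: [0.4649, -0.0737, 0.1717]
orientation: [[-0.026, 1.0, -0.001], [1.0, 0.026, 0.001], [0.001, -0.001, -1.0]]
wrist_force: [-0.2, -0.1, 0.2]
grip_width: 0.0135
finger_force: 39.1
```

```bash
python3 -c "
from h import *
s,f=grab('wrist'); W=world(f,s); save('w3.png',f['frame'])
R=pose(s)[2]; p=(W-np.array(s['eef_pos']))@R
m=(abs(p[...,2]-.01)<.012)&(abs(p[...,1])<.012)&(p[...,0]>.015); q=p[m]
print('far end',np.percentile(q[:,0],[1,99.5]))
for a in (.02,.03,.04,.05,.06):
  k=q[abs(q[:,0]-a)<.004]; print(a,np.round(np.percentile(k[:,2],[2,20]),4),np.round(np.median(k[:,1]),4))
print(pose(s)[0],R.round(4))
hsv=cv2.cvtColor(f['frame'],cv2.COLOR_RGB2HSV)
b=(hsv[...,0]>100)&(hsv[...,0]<125)&(hsv[...,1]>120)&(abs(W[...,2]-.02)<.012)
rect(W,b,'blue')
g=(abs(W[...,2]-.017)<.003)&(hsv[...,2]<60); 
go(.466,-.095,.045,1.5)"
```

```text
far end [0.01556643 0.06666887]
0.02 [0.0105 0.0113] 0.0006
0.03 [0.0103 0.0113] 0.001
0.04 [0.0104 0.0113] 0.0005
0.05 [0.0104 0.0114] 0.0005
0.06 [0.0113 0.0123] 0.0005
[ 0.46494975 -0.07370763  0.17165124] [[-2.610e-02  9.997e-01 -8.000e-04]
 [ 9.997e-01  2.610e-02  8.000e-04]
 [ 9.000e-04 -8.000e-04 -1.000e+00]]
blue 8460 c [582.4 -69.9] size [308.2 185.6] axis 15.2 z [15. 21. 22.]
pos [ 0.4652 -0.0733  0.1717] th 1.6 j7 -2.3 | turn 0.01 shift [-0.87  0.01  5.07]
```

View pics/w3.png

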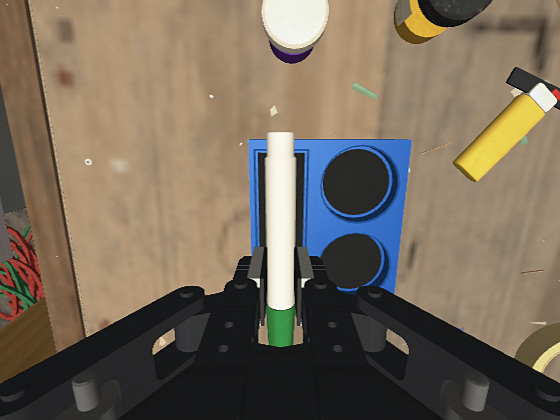

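The marker is level in the fingers over the groove; the tray's far edge is at row 139 and its left edge at column 248. I'll check the tray's position from this view.

```bash
python3 -c "
from h import *
s,f=grab('wrist'); W=world(f,s)
hsv=cv2.cvtColor(f['frame'],cv2.COLOR_RGB2HSV)
b=(hsv[...,0]>100)&(hsv[...,0]<125)&(hsv[...,1]>120)&(abs(W[...,2]-.022)<.004)
b[:130]=0;b[300:]=0;b[:,:240]=0;b[:,415:]=0
for r in (170,200,230): 
  c=np.where(b[r])[0]; print(r,W[r,c[0]].round(4),W[r,c[-1]].round(4))
for c in (260,330,400):
  r=np.where(b[:,c])[0]; print(c,W[r[0],c].round(4))
k=(W[...,2]<.012)&(hsv[...,2]<70); k[:130]=0;k[300:]=0;k[:,:315]=0;k[:,400:]=0
k[225:]=0; rect(W,k,'well+y')
go(.466,-.096,.045,1.6)"
```

```text
170 [ 0.4358 -0.0412  0.0206] [ 0.5823 -0.037   0.0207]
200 [ 0.4368 -0.0696  0.0213] [ 0.5827 -0.0656  0.0202]
230 [ 0.4379 -0.0995  0.0216] [ 0.5838 -0.0956  0.0206]
260 [ 0.4457 -0.0139  0.0211]
330 [ 0.5091 -0.0121  0.0201]
400 [ 0.5723 -0.0102  0.0204]
well+y 3491 c [542.  -53.7] size [68.4 68.7] axis 114.0 z [4. 5. 7.]
pos [ 0.4653 -0.0732  0.1717] th 1.6 j7 -2.2 | turn -0.0 shift [-0.91  0.    5.07]
```

Emit:
{"fn": "move_arm", "kwargs": {
  "deltas": [
    [[-0.46,0.03,0,0,0,0],[-0.47,0.02,0.6,0,0,0],[0,0,0.9,0,0,0],[0,0,0.9,0,0,0],[0,0,0.9,0,0,0],[0,0,0.9,0,0,0],[0,0,0.5,0,0,0],[0,0,0.3,0,0,0],[0,0,0,0,0,0],[0,0,0,0,0,0]]
  ]
}}

```text
time: 7.63
eef_pos: [0.4675, -0.0971, 0.0469]
orientation: [[-0.027, 1.0, -0.0], [1.0, 0.027, 0.0], [0.0, -0.0, -1.0]]
wrist_force: [0.9, -0.4, -0.9]
grip_width: 0.0135
finger_force: 39.1
```

```bash
python3 -c "
from h import *
go(.467,-.0965,.044,1.8);print(ctrl.sense()['wrist_force'])"
```

```text
pos [ 0.4675 -0.0971  0.0469] th 1.5 j7 -1.8 | turn -0.04 shift [ 0.03 -0.02  0.12]
[ 0.92594556 -0.43132712 -0.87295235]
```

Emit:
{"fn": "move_arm", "kwargs": {
  "deltas": [
    [[0.02,0,0.06,0,0,0],[0,0,0.05,0,0,0],[0,0,0,0,0,0]]
  ]
}}

```text
time: 7.88
eef_pos: [0.4678, -0.0972, 0.0446]
orientation: [[-0.026, 1.0, 0.001], [1.0, 0.026, 0.0], [-0.0, 0.001, -1.0]]
wrist_force: [0.5, -1.0, -1.5]
grip_width: 0.0133
finger_force: 39.1
```

Emit:
{"fn": "move_arm", "kwargs": {
  "deltas": [
    [[0,0,0,0,0,0],[0,0,0,0,0,0],[0,0,0,0,0,0],[0,0,0,0,0,0],[0,0,0,0,0,0]]
  ],
  "fingers": 0.6
}}

```text
time: 8.3
eef_pos: [0.4675, -0.0973, 0.0441]
orientation: [[-0.026, 1.0, 0.0], [1.0, 0.026, 0.0], [0.0, 0.0, -1.0]]
wrist_force: [-0.2, -0.5, -0.1]
grip_width: 0.0341
finger_force: 0.0
```

Emit:
{"fn": "move_arm", "kwargs": {
  "deltas": [
    [[0,0,-0.2,0,0,0],[0,0,-0.6,0,0,0],[0,0,-0.9,0,0,0],[0,0,-0.9,0,0,0],[0,0,-0.9,0,0,0],[0,0,-0.9,0,0,0],[0,0,-0.6,0,0,0],[0,0,0,0,0,0],[0,0,0,0,0,0]]
  ],
  "fingers": 0.2
}}

```text
time: 9.05
eef_pos: [0.4677, -0.0974, 0.1699]
orientation: [[-0.026, 1.0, 0.002], [1.0, 0.026, -0.0], [-0.0, 0.002, -1.0]]
wrist_force: [0.6, 0.2, -1.0]
grip_width: 0.0681
finger_force: 0.0
```

```bash
python3 -c "
from h import *
s,f=grab('wrist'); W=world(f,s)
m=(W[...,2]>.027)&(W[...,2]<.04)&(abs(W[...,0]-.467)<.03)&(abs(W[...,1]+.09)<.1)
rect(W,m,'marker')
s,f=grab('top'); W=world(f)
m=(W[...,2]>.027)&(W[...,2]<.04)&(abs(W[...,0]-.467)<.03)&(abs(W[...,1]+.09)<.1)
rect(W,m,'marker')
go(.470,.073,.17,0)"
```

```text
marker 1994 c [468.5 -97.5] size [ 14.6 133.9] axis 90.6 z [28. 30. 32.]
marker 57 c [462.3 -48.3] size [39.5 48.1] axis 151.4 z [28. 31. 35.]
pos [ 0.4668 -0.0972  0.1685] th 1.5 j7 -0.4 | turn 0.26 shift [ 6.81  0.13 -0.06]
```

The marker lies in the groove: centre (468.5, -97.5) mm, within about 1 mm of the groove centre. Next is the violet jar.

Emit:
{"fn": "move_arm", "kwargs": {
  "deltas": [
    [[0.8,0,0,0,0,0.26],[0.9,0,0,0,0,0],[0.9,0,0,0,0,0],[0.9,0,0,0,0,0],[0,0,0,0,0,0],[0,0,0,0,0,0]]
  ]
}}

```text
time: 9.65
eef_pos: [0.4662, -0.0084, 0.168]
orientation: [[-0.003, 1.0, -0.002], [1.0, 0.003, 0.0], [0.0, -0.002, -1.0]]
wrist_force: [0.7, -0.8, -0.4]
grip_width: 0.0684
finger_force: 0.0
```

```bash
python3 -c "
from h import *
s,f=grab('wrist'); W=world(f,s); comps(W,.056,.064,200); comps(W,.064,.07,200);
go(.470,.073,.17,0)"
```

```text
px[413.  87.] 357 c [568.5  90.1] size [21.4 50.5] axis 111.8 z [56. 60. 64.]
px[288. 108.] 3275 c [472.   75.1] size [46.7 46.3] axis 89.2 z [59. 61. 62.]
px[446.  76.] 4450 c [582.7  95.9] size [51.3 50.3] axis 26.1 z [65. 67. 68.]
pos [ 0.4663 -0.0098  0.1682] th 0.1 j7 -9.7 | turn 0.01 shift [ 3.31  0.15 -0.07]
```

Emit:
{"fn": "move_arm", "kwargs": {
  "deltas": [
    [[0.8,0.1,0,0,0,0],[0.85,0.13,0,0,0,0],[0.85,0,0,0,0,0],[0.87,0,0.3,0,0,0],[0,0,0.9,0,0,0],[0,0,0.9,0,0,0],[0,0,0.9,0,0,0],[0,0,0.9,0,0,0],[0,0,0.6,0,0,0],[0,0,0.42,0,0,0]]
  ]
}}

```text
time: 10.53
eef_pos: [0.4719, 0.0727, 0.0441]
orientation: [[0.002, 1.0, -0.003], [1.0, -0.002, -0.002], [-0.002, -0.003, -1.0]]
wrist_force: [0.6, 0.1, 0.3]
grip_width: 0.0683
finger_force: 0.0
```

Emit:
{"fn": "move_arm", "kwargs": {
  "deltas": [
    [[0,0,0,0,0,0],[0,0,0,0,0,0]]
  ]
}}

```text
time: 10.7
eef_pos: [0.4725, 0.0735, 0.0458]
orientation: [[0.001, 1.0, -0.001], [1.0, -0.001, -0.001], [-0.001, -0.001, -1.0]]
wrist_force: [0.1, -0.5, -0.3]
grip_width: 0.0679
finger_force: 0.0
```

Emit:
{"fn": "move_arm", "kwargs": {
  "deltas": [
    [[0,0,0,0,0,0],[0,0,0,0,0,0],[0,0,0,0,0,0],[0,0,0,0,0,0],[0,0,0,0,0,0]]
  ],
  "fingers": 1,
  "squeeze": 50
}}

```text
time: 11.12
eef_pos: [0.4732, 0.0742, 0.0471]
orientation: [[0.0, 1.0, 0.002], [1.0, -0.0, 0.0], [0.0, 0.002, -1.0]]
wrist_force: [-0.6, -1.1, 7.3]
grip_width: 0.0466
finger_force: 50.8
```

```bash
python3 -c "
from h import *
go(.541,-.0535,.054,1.8);s=ctrl.sense();print(s['wrist_force'],s['grip_width'],s['finger_force'])"
```

```text
pos [0.4732 0.0742 0.0471] th -0.0 j7 -18.1 | turn -0.32 shift [-5.19  2.55 -0.28]
[-0.58246075 -1.11460884  7.26000111] 0.04658213320940272 50.79575479030609
```

Emit:
{"fn": "move_arm", "kwargs": {
  "deltas": [
    [[0,0,-0.4,0,0,0],[0,0,-0.9,0,0,0],[0,0,-0.9,0,0,0],[0,0,-0.9,0,0,0],[0,0,-0.9,0,0,0],[-0.5,0.2,0,0,0,0],[-0.9,0.5,0,0,0,0],[-0.9,0.5,0,0,0,0],[-0.9,0.5,0,0,0,0],[-0.9,0.5,0,0,0,0]]
  ]
}}

```text
time: 11.95
eef_pos: [0.5279, -0.029, 0.147]
orientation: [[-0.001, 1.0, 0.001], [1.0, 0.001, 0.0], [0.0, 0.001, -1.0]]
wrist_force: [-0.4, 0.5, -0.8]
grip_width: 0.0464
finger_force: 51.5
```

Emit:
{"fn": "move_arm", "kwargs": {
  "deltas": [
    [[-0.7,0.4,0,0,0,0],[-0.34,0.11,0.3,0,0,0],[0,0,0.8,0,0,0],[0,0,0.8,0,0,0],[0,0,0.7,0,0,0],[0,0,0,0,0,0],[0,0,0,0,0,0],[0,0,0,0,0,0]]
  ]
}}

```text
time: 12.62
eef_pos: [0.5405, -0.0535, 0.0818]
orientation: [[-0.001, 1.0, 0.001], [1.0, 0.001, 0.0], [0.0, 0.001, -1.0]]
wrist_force: [0.5, -0.9, 0.4]
grip_width: 0.0468
finger_force: 51.5
```

```bash
python3 -c "
from h import *
go(.541,-.0535,.0535);s=ctrl.sense();print(s['wrist_force'],s['grip_width'],s['finger_force'])
s,f=grab('wrist'); save('w4.png',f['frame'])"
```

```text
pos [ 0.5405 -0.0535  0.0818] th 0.0 j7 -6.2 | turn -0.0 shift [-0.    0.02  1.13]
[ 0.51496976 -0.94868749  0.40441409] 0.04684948266935854 51.52762055397034
```

View pics/w4.png

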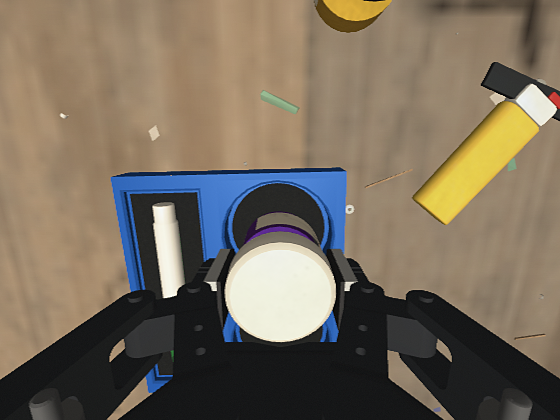

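The violet jar hangs over the +y well (rim at (278,225)) and is centred, with the marker lying flat at (168,260). I'll lower it and let go.

Emit:
{"fn": "move_arm", "kwargs": {
  "deltas": [
    [[0,0,0.5,0,0,0],[0,0,0.4,0,0,0],[0,0,0.15,0,0,0],[0,0,0.08,0,0,0],[0,0,0,0,0,0],[0,0,0,0,0,0]]
  ]
}}

```text
time: 13.17
eef_pos: [0.5403, -0.054, 0.0532]
orientation: [[-0.0, 1.0, 0.0], [1.0, 0.0, -0.0], [-0.0, 0.0, -1.0]]
wrist_force: [-0.4, -0.4, 2.0]
grip_width: 0.0469
finger_force: 51.7
```

Emit:
{"fn": "move_arm", "kwargs": {
  "deltas": [
    [[0,0,0,0,0,0],[0,0,0,0,0,0],[0,0,0,0,0,0],[0,0,0,0,0,0],[0,0,0,0,0,0]]
  ],
  "fingers": 0.22
}}

```text
time: 13.58
eef_pos: [0.5405, -0.054, 0.0528]
orientation: [[-0.0, 1.0, 0.0], [1.0, 0.0, 0.0], [0.0, 0.0, -1.0]]
wrist_force: [-0.3, 0.5, -0.2]
grip_width: 0.0666
finger_force: 0.0
```

Emit:
{"fn": "move_arm", "kwargs": {
  "deltas": [
    [[0,0,-0.3,0,0,0],[0,0,-0.7,0,0,0],[0,0,-0.9,0,0,0],[0,0,-0.9,0,0,0],[0,0,-0.9,0,0,0],[0,0,-0.9,0,0,0],[0,0,0,0,0,0],[0,0,0,0,0,0]]
  ]
}}

```text
time: 14.25
eef_pos: [0.5412, -0.0541, 0.1693]
orientation: [[0.0, 1.0, 0.003], [1.0, -0.0, -0.0], [-0.0, 0.003, -1.0]]
wrist_force: [-1.3, 0.3, 0.0]
grip_width: 0.0668
finger_force: 0.0
```

```bash
python3 -c "
from h import *
s,f=grab('wrist'); W=world(f,s); comps(W,.055,.078,300)
s,f=grab('top'); W=world(f); comps(W[160:260,180:360],.06,.078,100)
go(.480,.206,.17)"
```

```text
px[339.  21.] 3117 c [582.3  84.2] size [28.9 51.2] axis 177.9 z [60. 67. 68.]
px[278. 216.] 2686 c [540.2 -53.1] size [46.7 46.3] axis 86.7 z [64. 67. 68.]
px[69. 30.] 268 c [580.6  94.1] size [47.4 47.4] axis 179.6 z [63. 67. 70.]
px[19. 37.] 163 c [563.3 230.4] size [48.3 47.1] axis 62.7 z [60. 62. 65.]
px[29. 68.] 237 c [478.  203.9] size [47.  44.1] axis 89.8 z [68. 73. 76.]
pos [ 0.5398 -0.054   0.1675] th 0.0 j7 -5.2 | turn -0.0 shift [10.4  -2.39 -0.1 ]
```

Violet stands in the well with its top at 68 mm, as it should be. Now the teal jar.

Emit:
{"fn": "move_arm", "kwargs": {
  "deltas": [
    [[0.6,-0.2,0,0,0,0],[0.95,-0.22,0,0,0,0],[0.95,-0.22,0,0,0,0],[0.95,-0.22,0,0,0,0],[0.95,-0.22,0,0,0,0],[0.95,-0.22,0,0,0,0],[0.95,-0.22,0,0,0,0],[0.6,-0.22,0,0,0,0],[0,0,0,0,0,0],[0,0,0,0,0,0]]
  ]
}}

```text
time: 15.18
eef_pos: [0.496, 0.1189, 0.1668]
orientation: [[-0.002, 1.0, -0.002], [1.0, 0.002, -0.001], [-0.001, -0.002, -1.0]]
wrist_force: [0.2, -0.5, -0.5]
grip_width: 0.0667
finger_force: 0.0
```

```bash
python3 -c "
from h import *
s,f=grab('wrist'); W=world(f,s); comps(W,.066,.078,300);comps(W,.056,.065,300)
go(.480,.206,.047)"
```

```text
px[258. 101.] 3758 c [480.7 205.5] size [46.6 46.6] axis 55.1 z [71. 73. 74.]
px[389. 244.] 2078 c [585.   99.1] size [42.1 49. ] axis 145.4 z [66. 67. 68.]
px[378.  64.] 4457 c [565.7 232.1] size [50.9 50.4] axis 70.2 z [59. 61. 62.]
px[370. 225.] 304 c [573.5 110.1] size [48.8 17.8] axis 34.6 z [56. 61. 65.]
pos [0.4965 0.1175 0.167 ] th -0.0 j7 -21.4 | turn -0.0 shift [ 3.54 -0.66  4.8 ]
```

Emit:
{"fn": "move_arm", "kwargs": {
  "deltas": [
    [[0.8,-0.2,0,0,0,0],[0.9,-0.2,0,0,0,0],[0.9,-0.12,0,0,0,0],[0.89,-0.1,0.2,0,0,0],[0,0,0.9,0,0,0],[0,0,0.9,0,0,0],[0,0,0.9,0,0,0],[0,0,0.9,0,0,0],[0,0,0.6,0,0,0],[0,0,0.4,0,0,0]]
  ]
}}

```text
time: 16.07
eef_pos: [0.4813, 0.2033, 0.0458]
orientation: [[0.003, 1.0, -0.002], [1.0, -0.003, -0.002], [-0.002, -0.002, -1.0]]
wrist_force: [-0.2, -1.5, 0.1]
grip_width: 0.0669
finger_force: 0.0
```

Emit:
{"fn": "move_arm", "kwargs": {
  "deltas": [
    [[0,0,0,0,0,0],[0,0,0,0,0,0]]
  ]
}}

```text
time: 16.23
eef_pos: [0.4817, 0.2046, 0.0476]
orientation: [[0.001, 1.0, -0.0], [1.0, -0.001, -0.001], [-0.001, -0.0, -1.0]]
wrist_force: [0.7, 0.3, -0.1]
grip_width: 0.0668
finger_force: 0.0
```

Emit:
{"fn": "move_arm", "kwargs": {
  "deltas": [
    [[0,0,0,0,0,0],[0,0,0,0,0,0],[0,0,0,0,0,0],[0,0,0,0,0,0],[0,0,0,0,0,0]]
  ],
  "fingers": 1,
  "squeeze": 50
}}

```text
time: 16.65
eef_pos: [0.482, 0.2057, 0.0489]
orientation: [[0.0, 1.0, 0.002], [1.0, -0.0, 0.0], [0.0, 0.002, -1.0]]
wrist_force: [-0.7, -1.3, 6.1]
grip_width: 0.0466
finger_force: 50.7
```

```bash
python3 -c "
from h import *
go(.5435,-.1375,.15);s=ctrl.sense();print(s['wrist_force'],s['grip_width'],s['finger_force'])"
```

```text
pos [0.482  0.2057 0.0489] th -0.0 j7 -29.5 | turn -0.0 shift [-13.73   2.46  -4.05]
[-0.70900275 -1.28061551  6.09869425] 0.046587833861355614 50.65110370516777
```

Emit:
{"fn": "move_arm", "kwargs": {
  "deltas": [
    [[0,0,-0.4,0,0,0],[0,0,-0.9,0,0,0],[0,0,-0.9,0,0,0],[0,0,-0.9,0,0,0],[0,0,-0.9,0,0,0],[-0.4,0.1,-0.3,0,0,0],[-0.9,0.16,0,0,0,0],[-0.9,0.16,0,0,0,0],[-0.9,0.16,0,0,0,0],[-0.9,0.16,0,0,0,0]]
  ]
}}

```text
time: 17.48
eef_pos: [0.4997, 0.1039, 0.1553]
orientation: [[0.0, 1.0, -0.0], [1.0, -0.0, -0.0], [-0.0, -0.0, -1.0]]
wrist_force: [0.9, 0.6, -1.6]
grip_width: 0.0468
finger_force: 51.3
```

Emit:
{"fn": "move_arm", "kwargs": {
  "deltas": [
    [[-0.9,0.16,0,0,0,0],[-0.9,0.16,0,0,0,0],[-0.9,0.16,0,0,0,0],[-0.9,0.16,0,0,0,0],[-0.9,0.16,0,0,0,0],[-0.9,0.16,0,0,0,0],[-0.9,0.16,0,0,0,0],[-0.9,0.16,0,0,0,0],[-0.9,0.16,0,0,0,0],[-0.9,0.16,0,0,0,0]]
  ]
}}

```text
time: 18.32
eef_pos: [0.5392, -0.1213, 0.1551]
orientation: [[0.001, 1.0, -0.001], [1.0, -0.001, -0.0], [-0.0, -0.001, -1.0]]
wrist_force: [0.3, -0.6, -0.6]
grip_width: 0.0465
finger_force: 51.3
```

Emit:
{"fn": "move_arm", "kwargs": {
  "deltas": [
    [[-0.5,0.1,0,0,0,0],[-0.2,0.02,0,0,0,0],[0,0,0,0,0,0],[0,0,0,0,0,0],[0,0,0,0,0,0]]
  ]
}}

```text
time: 18.73
eef_pos: [0.5427, -0.1347, 0.1552]
orientation: [[-0.003, 1.0, -0.0], [1.0, 0.003, 0.002], [0.002, -0.0, -1.0]]
wrist_force: [-1.1, -0.6, -0.7]
grip_width: 0.0464
finger_force: 51.3
```

```bash
python3 -c "
from h import *
go(.5435,-.1375,.0555);s=ctrl.sense();print(s['wrist_force'],s['grip_width'],s['finger_force'])"
```

```text
pos [ 0.5427 -0.1347  0.1552] th 0.1 j7 1.3 | turn -0.0 shift [-0.11  0.03  3.99]
[-1.1386811  -0.57068641 -0.69584902] 0.04641011067945492 51.30447819828987
```

Emit:
{"fn": "move_arm", "kwargs": {
  "deltas": [
    [[-0.11,0.03,0.5,0,0,0],[0,0,0.9,0,0,0],[0,0,0.9,0,0,0],[0,0,0.7,0,0,0],[0,0,0.5,0,0,0],[0,0,0.3,0,0,0],[0,0,0.12,0,0,0],[0,0,0.05,0,0,0],[0,0,0,0,0,0],[0,0,0,0,0,0]]
  ]
}}

```text
time: 19.57
eef_pos: [0.5443, -0.1396, 0.0568]
orientation: [[0.0, 1.0, 0.002], [1.0, -0.0, -0.0], [-0.0, 0.002, -1.0]]
wrist_force: [0.5, -0.0, -0.5]
grip_width: 0.0466
finger_force: 51.3
```

Emit:
{"fn": "move_arm", "kwargs": {
  "deltas": [
    [[0,0,0,0,0,0],[0,0,0,0,0,0],[0,0,0,0,0,0],[0,0,0,0,0,0],[0,0,0,0,0,0]]
  ],
  "fingers": 0.22
}}

```text
time: 19.98
eef_pos: [0.5438, -0.1396, 0.0562]
orientation: [[0.0, 1.0, 0.0], [1.0, -0.0, 0.0], [0.0, 0.0, -1.0]]
wrist_force: [-0.1, 1.2, -0.8]
grip_width: 0.0667
finger_force: 0.0
```

Emit:
{"fn": "move_arm", "kwargs": {
  "deltas": [
    [[0,0,-0.3,0,0,0],[0,0,-0.7,0,0,0],[0,0,-0.9,0,0,0],[0,0,-0.9,0,0,0],[0,0,-0.9,0,0,0],[0,0,-0.9,0,0,0],[0,0,0,0,0,0],[0,0,0,0,0,0]]
  ]
}}

```text
time: 20.65
eef_pos: [0.5444, -0.1398, 0.1726]
orientation: [[0.0, 1.0, 0.003], [1.0, -0.0, -0.001], [-0.001, 0.003, -1.0]]
wrist_force: [0.2, -1.1, -0.3]
grip_width: 0.0662
finger_force: 0.0
```

```bash
python3 -c "
from h import *
s,f=grab('wrist'); W=world(f,s); comps(W,.055,.09,300)
go(.5657,.2321,.17)"
```

```text
px[273. 104.] 3359 c [540.  -54.2] size [46.8 46. ] axis 88.8 z [65. 67. 68.]
px[278. 218.] 2919 c [ 543.7 -139.1] size [46.8 47. ] axis 104.0 z [75. 79. 80.]
pos [ 0.5435 -0.1396  0.1714] th -0.0 j7 1.8 | turn -0.0 shift [14.87  0.89  0.06]
```

Teal is seated, with its top at 80 mm. Now the red jar.

Emit:
{"fn": "move_arm", "kwargs": {
  "deltas": [
    [[0.5,0.05,0,0,0,0],[0.95,0.06,0,0,0,0],[0.95,0.06,0,0,0,0],[0.95,0.06,0,0,0,0],[0.95,0.06,0,0,0,0],[0.95,0.06,0,0,0,0],[0.95,0.06,0,0,0,0],[0.95,0.06,0,0,0,0],[0.95,0.06,0,0,0,0],[0.95,0.06,0,0,0,0]]
  ],
  "fingers": 0.1
}}

```text
time: 21.53
eef_pos: [0.5571, 0.0891, 0.1697]
orientation: [[-0.001, 1.0, -0.003], [1.0, 0.001, 0.0], [0.0, -0.003, -1.0]]
wrist_force: [0.8, 0.2, 0.2]
grip_width: 0.0767
finger_force: 0.0
```

Emit:
{"fn": "move_arm", "kwargs": {
  "deltas": [
    [[0.95,0.06,0,0,0,0],[0.95,0.06,0,0,0,0],[0.95,0.06,0,0,0,0],[0.95,0.06,0,0,0,0],[0.95,0.06,0,0,0,0],[0.95,0,0,0,0,0],[0,0,0,0,0,0],[0,0,0,0,0,0],[0,0,0,0,0,0]]
  ]
}}

```text
time: 22.28
eef_pos: [0.5649, 0.2287, 0.1699]
orientation: [[-0.0, 1.0, -0.002], [1.0, 0.0, -0.002], [-0.002, -0.002, -1.0]]
wrist_force: [-0.5, -0.5, 0.6]
grip_width: 0.0766
finger_force: 0.0
```

```bash
python3 -c "
from h import *
go(.5657,.2321,.046);print(ctrl.sense()['grip_width'])"
```

```text
pos [0.5649 0.2287 0.1699] th 0.0 j7 -28.7 | turn -0.0 shift [0.14 0.03 4.96]
0.07656654788936183
```

Emit:
{"fn": "move_arm", "kwargs": {
  "deltas": [
    [[0.12,0.03,0.4,0,0,0],[0,0,0.9,0,0,0],[0,0,0.9,0,0,0],[0,0,0.9,0,0,0],[0,0,0.9,0,0,0],[0,0,0.6,0,0,0],[0,0,0.36,0,0,0],[0,0,0,0,0,0],[0,0,0,0,0,0],[0,0,0,0,0,0]]
  ]
}}

```text
time: 23.12
eef_pos: [0.5674, 0.2321, 0.0478]
orientation: [[0.001, 1.0, 0.001], [1.0, -0.001, 0.001], [0.001, 0.001, -1.0]]
wrist_force: [0.1, -0.7, -0.2]
grip_width: 0.0765
finger_force: 0.0
```

Emit:
{"fn": "move_arm", "kwargs": {
  "deltas": [
    [[0,0,0,0,0,0],[0,0,0,0,0,0],[0,0,0,0,0,0],[0,0,0,0,0,0],[0,0,0,0,0,0]]
  ],
  "fingers": 1,
  "squeeze": 50
}}

```text
time: 23.53
eef_pos: [0.5673, 0.2326, 0.0484]
orientation: [[0.0, 1.0, 0.002], [1.0, -0.0, 0.001], [0.001, 0.002, -1.0]]
wrist_force: [-0.9, -0.1, 6.3]
grip_width: 0.0505
finger_force: 51.3
```

```bash
python3 -c "
from h import *
go(.488,-.30,.17);s=ctrl.sense();print(s['wrist_force'],s['grip_width'],s['finger_force'])"
```

```text
pos [0.5673 0.2326 0.0484] th -0.0 j7 -29.6 | turn -0.0 shift [-21.3   -3.17  -4.87]
[-0.8953612  -0.08014881  6.29641964] 0.05053376157473647 51.34510338306427
```

Emit:
{"fn": "move_arm", "kwargs": {
  "deltas": [
    [[0,0,-0.4,0,0,0],[0,0,-0.9,0,0,0],[0,0,-0.9,0,0,0],[0,0,-0.9,0,0,0],[0,0,-0.9,0,0,0],[-0.3,0,-0.6,0,0,0],[-0.9,-0.14,-0.2,0,0,0],[-0.9,-0.14,0,0,0,0],[-0.9,-0.14,0,0,0,0],[-0.9,-0.14,0,0,0,0]]
  ]
}}

```text
time: 24.37
eef_pos: [0.5524, 0.1338, 0.168]
orientation: [[-0.0, 1.0, 0.001], [1.0, 0.0, 0.0], [0.0, 0.001, -1.0]]
wrist_force: [-0.1, -0.2, -1.3]
grip_width: 0.0509
finger_force: 52.2
```

Emit:
{"fn": "move_arm", "kwargs": {
  "deltas": [
    [[-0.9,-0.14,0,0,0,0],[-0.9,-0.14,0,0,0,0],[-0.9,-0.14,0,0,0,0],[-0.9,-0.14,0,0,0,0],[-0.9,-0.14,0,0,0,0],[-0.9,-0.14,0,0,0,0],[-0.9,-0.14,0,0,0,0],[-0.9,-0.14,0,0,0,0],[-0.9,-0.14,0,0,0,0],[-0.9,-0.14,0,0,0,0]]
  ]
}}

```text
time: 25.2
eef_pos: [0.5173, -0.0914, 0.1678]
orientation: [[-0.0, 1.0, 0.001], [1.0, 0.0, -0.0], [-0.0, 0.001, -1.0]]
wrist_force: [-0.3, 0.4, -0.6]
grip_width: 0.0508
finger_force: 52.2
```

Emit:
{"fn": "move_arm", "kwargs": {
  "deltas": [
    [[-0.9,-0.14,0,0,0,0],[-0.9,-0.14,0,0,0,0],[-0.9,-0.14,0,0,0,0],[-0.9,-0.14,0,0,0,0],[-0.9,-0.14,0,0,0,0],[-0.9,-0.14,0,0,0,0],[-0.9,-0.14,0,0,0,0],[-0.8,-0.14,0,0,0,0],[-0.5,-0.1,0,0,0,0],[0,0,0,0,0,0]]
  ]
}}

```text
time: 26.03
eef_pos: [0.4858, -0.2841, 0.1674]
orientation: [[0.005, 1.0, -0.0], [1.0, -0.005, -0.003], [-0.003, -0.0, -1.0]]
wrist_force: [-1.2, -1.3, -0.7]
grip_width: 0.0508
finger_force: 52.2
```

Emit:
{"fn": "move_arm", "kwargs": {
  "deltas": [
    [[0,0,0,0,0,0],[0,0,0,0,0,0]]
  ]
}}

```text
time: 26.2
eef_pos: [0.4877, -0.2783, 0.1672]
orientation: [[-0.002, 1.0, 0.0], [1.0, 0.002, 0.002], [0.002, 0.0, -1.0]]
wrist_force: [0.5, 0.8, -1.2]
grip_width: 0.0505
finger_force: 52.2
```

```bash
python3 -c "
from h import *
s,f=grab('wrist'); save('w5.png',f['frame']); W=world(f,s)
hsv=cv2.cvtColor(f['frame'],cv2.COLOR_RGB2HSV)
b=(hsv[...,0]>3)&(hsv[...,0]<20)&(hsv[...,1]>150)&(abs(W[...,2]-.021)<.005)
for r in (150,180,210,240): 
  c=np.where(b[r])[0]
  if len(c): print(r,c[0],c[-1],W[r,c[0]].round(4),W[r,c[-1]].round(4))
for c in (230,260,300,340):
  r=np.where(b[:,c])[0]
  if len(r): print(c,r[0],W[r[0],c].round(4))
go(.4855,-.30,.0555)"
```

```text
210 168 323 [ 0.3828 -0.2824  0.0223] [ 0.5289 -0.2822  0.0209]
240 172 323 [ 0.3831 -0.3131  0.0206] [ 0.5302 -0.3126  0.0204]
230 41 [ 0.4462 -0.1385  0.017 ]
260 80 [ 0.4706 -0.1682  0.0165]
300 182 [ 0.5067 -0.2561  0.0179]
pos [ 0.4878 -0.2781  0.1671] th 0.2 j7 14.4 | turn -0.0 shift [-0.88 -0.09  4.47]
```

View pics/w5.png

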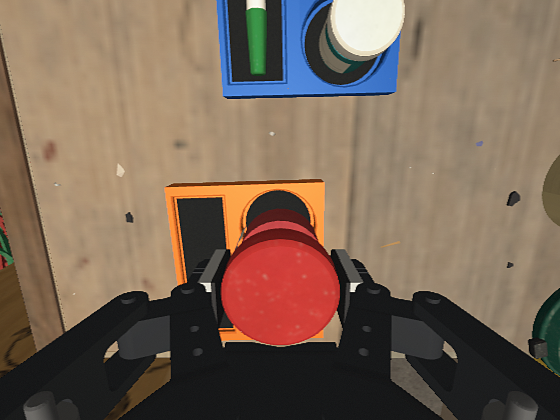

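The red jar hangs over the orange tray, whose +y well is at (278,220) and groove at (203,250). I'll shift 21 mm toward -y, lower and let go.

Emit:
{"fn": "move_arm", "kwargs": {
  "deltas": [
    [[-0.45,-0.07,0,0,0,0],[-0.4,0,0.3,0,0,0],[0,0,0.9,0,0,0],[0,0,0.9,0,0,0],[0,0,0.9,0,0,0],[0,0,0.6,0,0,0],[0,0,0.5,0,0,0],[0,0,0.25,0,0,0],[0,0,0.1,0,0,0],[0,0,0,0,0,0]]
  ]
}}

```text
time: 27.08
eef_pos: [0.4854, -0.3018, 0.0555]
orientation: [[0.0, 1.0, -0.0], [1.0, -0.0, -0.0], [-0.0, -0.0, -1.0]]
wrist_force: [-0.2, -0.8, -1.2]
grip_width: 0.0506
finger_force: 52.2
```

Emit:
{"fn": "move_arm", "kwargs": {
  "deltas": [
    [[0,0,0,0,0,0],[0,0,0,0,0,0]]
  ]
}}

```text
time: 27.25
eef_pos: [0.486, -0.3019, 0.0567]
orientation: [[0.0, 1.0, 0.002], [1.0, -0.0, -0.001], [-0.001, 0.002, -1.0]]
wrist_force: [-0.8, -0.6, -0.9]
grip_width: 0.0504
finger_force: 52.2
```

```bash
python3 -c "
from h import *
go(.486,-.2995,.0545);s=ctrl.sense();print(s['wrist_force'],s['grip_width'],s['finger_force'])"
```

```text
pos [ 0.486  -0.3019  0.0567] th -0.0 j7 14.0 | turn -0.0 shift [ 0.1  -0.    0.09]
[-0.79995359 -0.56174704 -0.92279549] 0.05041086264454662 52.17372715473175
```

Emit:
{"fn": "move_arm", "kwargs": {
  "deltas": [
    [[0.05,0,0.08,0,0,0],[0,0,0,0,0,0],[0,0,0,0,0,0]]
  ]
}}

```text
time: 27.5
eef_pos: [0.486, -0.3006, 0.0544]
orientation: [[-0.0, 1.0, 0.002], [1.0, 0.0, -0.001], [-0.001, 0.002, -1.0]]
wrist_force: [0.5, -1.2, 2.0]
grip_width: 0.0508
finger_force: 52.3
```

Emit:
{"fn": "move_arm", "kwargs": {
  "deltas": [
    [[0,0,0,0,0,0],[0,0,0,0,0,0],[0,0,0,0,0,0],[0,0,0,0,0,0],[0,0,0,0,0,0]]
  ],
  "fingers": 0.15
}}

```text
time: 27.92
eef_pos: [0.4853, -0.3002, 0.0537]
orientation: [[-0.0, 1.0, -0.0], [1.0, 0.0, 0.0], [0.0, -0.0, -1.0]]
wrist_force: [0.1, 0.7, -0.4]
grip_width: 0.0727
finger_force: 0.0
```

Emit:
{"fn": "move_arm", "kwargs": {
  "deltas": [
    [[0,0,-0.3,0,0,0],[0,0,-0.7,0,0,0],[0,0,-0.9,0,0,0],[0,0,-0.9,0,0,0],[0,0,-0.9,0,0,0],[0,0,-0.9,0,0,0],[0,0,0,0,0,0],[0,0,0,0,0,0]]
  ]
}}

```text
time: 28.58
eef_pos: [0.4861, -0.3007, 0.1704]
orientation: [[0.0, 1.0, 0.003], [1.0, -0.0, -0.001], [-0.001, 0.003, -1.0]]
wrist_force: [0.0, -0.2, -0.7]
grip_width: 0.0728
finger_force: 0.0
```

```bash
python3 -c "
from h import *
s,f=grab('wrist'); W=world(f,s); comps(W,.055,.09,300)
hsv=cv2.cvtColor(f['frame'],cv2.COLOR_RGB2HSV)
b=(hsv[...,0]>3)&(hsv[...,0]<20)&(hsv[...,1]>150)&(abs(W[...,2]-.021)<.005)
for r in (180,200,220,240,260): 
  c=np.where(b[r])[0]
  if len(c): print(r,c[0],c[-1],W[r,c[0]].round(4),W[r,c[-1]].round(4))
for c in (190,215,230,310):
  r=np.where(b[:,c]&(W[:,c,1]<-.2))[0]
  if len(r): print(c,r[0],W[r[0],c].round(4))
go(.6024,.3272,.17,81.4)"
```

```text
px[364.  10.] 1243 c [ 541.2 -157.5] size [13.  41.1] axis 174.4 z [66. 78. 80.]
px[280. 216.] 3117 c [ 486.8 -300.6] size [51.1 50.3] axis 89.4 z [65. 67. 68.]
180 167 325 [ 0.382  -0.2772  0.0217] [ 0.5288 -0.2772  0.0205]
200 170 325 [ 0.3831 -0.2961  0.0221] [ 0.5293 -0.2959  0.0224]
220 173 325 [ 0.3838 -0.316   0.0215] [ 0.5305 -0.3162  0.0206]
240 175 325 [ 0.384  -0.3364  0.0218] [ 0.5313 -0.3367  0.0208]
260 178 325 [ 0.3848 -0.3579  0.0212] [ 0.5323 -0.3583  0.0203]
190 161 [ 0.4048 -0.2597  0.0218]
215 160 [ 0.4274 -0.2589  0.0208]
230 160 [ 0.4413 -0.2588  0.0219]
310 157 [ 0.5143 -0.2562  0.0199]
pos [ 0.4853 -0.3003  0.1691] th -0.0 j7 16.2 | turn -14.21 shift [-0.88 25.52 -0.03]
```

Red is seated, with its top at 68 mm. Now the lighter: travel first, then turn.

Emit:
{"fn": "move_arm", "kwargs": {
  "deltas": [
    [[0.5,0.1,0,0,0,0],[0.97,0.18,0,0,0,0],[0.97,0.18,0,0,0,0],[0.97,0.18,0,0,0,0],[0.97,0.18,0,0,0,0],[0.97,0.18,0,0,0,0],[0.97,0.18,0,0,0,0],[0.97,0.18,0,0,0,0],[0.97,0.18,0,0,0,0],[0.97,0.18,0,0,0,0]]
  ],
  "fingers": 0.3
}}

```text
time: 29.47
eef_pos: [0.5274, -0.0669, 0.1676]
orientation: [[-0.001, 1.0, -0.003], [1.0, 0.001, 0.001], [0.001, -0.003, -1.0]]
wrist_force: [-0.5, 0.2, 0.0]
grip_width: 0.0597
finger_force: 0.0
```

Emit:
{"fn": "move_arm", "kwargs": {
  "deltas": [
    [[0.97,0.18,0,0,0,0],[0.97,0.18,0,0,0,0],[0.97,0.18,0,0,0,0],[0.97,0.18,0,0,0,0],[0.97,0.18,0,0,0,0],[0.97,0.18,0,0,0,0],[0.97,0.18,0,0,0,0],[0.97,0.18,0,0,0,0],[0.97,0.18,0,0,0,0],[0.97,0.18,0,0,0,0]]
  ]
}}

```text
time: 30.3
eef_pos: [0.5718, 0.1751, 0.1673]
orientation: [[-0.001, 1.0, -0.003], [1.0, 0.001, -0.001], [-0.001, -0.003, -1.0]]
wrist_force: [-0.1, 0.1, -0.3]
grip_width: 0.06
finger_force: 0.0
```

Emit:
{"fn": "move_arm", "kwargs": {
  "deltas": [
    [[0.97,0.18,0,0,0,-0.8],[0.6,0.9,0,0,0,-0.95],[0.4,0.9,0,0,0,-0.95],[0.2,0.9,0,0,0,-0.95],[0,0.9,0,0,0,-0.95],[0,0.6,0,0,0,-0.95],[0,0,0,0,0,-0.95],[0,0,0,0,0,-0.95],[0,0,0,0,0,-0.95],[0,0,0,0,0,-0.95]]
  ]
}}

```text
time: 31.13
eef_pos: [0.6725, 0.2543, 0.1667]
orientation: [[-0.808, 0.589, -0.004], [0.589, 0.808, -0.001], [0.002, -0.003, -1.0]]
wrist_force: [-0.1, -0.5, 0.5]
grip_width: 0.0596
finger_force: 0.0
```

Emit:
{"fn": "move_arm", "kwargs": {
  "deltas": [
    [[0,0,0,0,0,-0.95],[0,0,0,0,0,-0.95],[0,0,0,0,0,-0.95],[0,0,0,0,0,-0.95],[0,0,0,0,0,-0.95],[0,0,0,0,0,0],[0,0,0,0,0,0],[0,0,0,0,0,0]]
  ]
}}

```text
time: 31.8
eef_pos: [0.6735, 0.2537, 0.1679]
orientation: [[-0.987, 0.162, -0.002], [0.162, 0.987, -0.0], [0.002, -0.001, -1.0]]
wrist_force: [0.3, -0.8, 0.0]
grip_width: 0.06
finger_force: 0.0
```

```bash
python3 -c "
from h import *
s,f=grab('wrist'); W=world(f,s); comps(W,.006,.016,300)
go(.6024,.3272,.025,81.4)"
```

```text
px[346. 114.] 2229 c [601.9 326.5] size [24.  77.2] axis 171.3 z [ 8. 11. 12.]
px[538. 181.] 541 c [695.5 504.6] size [23.  65.9] axis 169.5 z [ 7. 11. 16.]
px[ 50. 253.] 3578 c [704.8  -3.7] size [ 87.8 110.3] axis 157.5 z [ 9. 13. 15.]
px[513. 301.] 379 c [822.8 483.8] size [104.6   7. ] axis 82.1 z [6. 7. 8.]
pos [0.6737 0.2537 0.1682] th 80.7 j7 38.9 | turn -0.12 shift [3.26 2.48 5.73]
```

Emit:
{"fn": "move_arm", "kwargs": {
  "deltas": [
    [[0.6,0.5,0,0,0,-0.1],[0.9,0.65,0,0,0,0],[0.9,0.65,0,0,0,0],[0.89,0.63,0.3,0,0,0],[0,0,0.9,0,0,0],[0,0,0.9,0,0,0],[0,0,0.9,0,0,0],[0,0,0.9,0,0,0],[0,0,0.6,0,0,0],[0,0,0.4,0,0,0]]
  ]
}}

```text
time: 32.68
eef_pos: [0.6009, 0.3258, 0.0444]
orientation: [[-0.989, 0.15, -0.002], [0.15, 0.989, -0.001], [0.002, -0.002, -1.0]]
wrist_force: [-0.1, 0.1, 0.3]
grip_width: 0.0597
finger_force: 0.0
```

Emit:
{"fn": "move_arm", "kwargs": {
  "deltas": [
    [[0,0,0.2,0,0,0],[0,0,0,0,0,0],[0,0,0,0,0,0]]
  ]
}}

```text
time: 32.93
eef_pos: [0.6027, 0.3264, 0.0421]
orientation: [[-0.989, 0.15, 0.001], [0.15, 0.989, 0.001], [-0.001, 0.001, -1.0]]
wrist_force: [-0.2, -0.2, -0.8]
grip_width: 0.0597
finger_force: 0.0
```

```bash
python3 -c "
from h import *
go(.602,.3266,.0245,81.3)"
```

```text
pos [0.6027 0.3264 0.0421] th 81.3 j7 26.5 | turn 0.01 shift [0.03 0.   0.7 ]
```

Emit:
{"fn": "move_arm", "kwargs": {
  "deltas": [
    [[0.03,0,0.4,0,0,0],[0,0,0.32,0,0,0],[0,0,0,0,0,0],[0,0,0,0,0,0]]
  ]
}}

```text
time: 33.27
eef_pos: [0.6011, 0.3256, 0.0227]
orientation: [[-0.989, 0.15, -0.001], [0.15, 0.989, -0.001], [0.001, -0.001, -1.0]]
wrist_force: [-0.7, -0.4, 0.5]
grip_width: 0.0599
finger_force: 0.0
```

Emit:
{"fn": "move_arm", "kwargs": {
  "deltas": [
    [[0,0,0,0,0,0],[0,0,0,0,0,0],[0,0,0,0,0,0],[0,0,0,0,0,0],[0,0,0,0,0,0],[0,0,0,0,0,0]]
  ],
  "fingers": 1,
  "squeeze": 40
}}

```text
time: 33.77
eef_pos: [0.6019, 0.3262, 0.0238]
orientation: [[-0.989, 0.15, 0.001], [0.15, 0.989, 0.001], [-0.001, 0.001, -1.0]]
wrist_force: [-0.0, -0.3, 3.0]
grip_width: 0.0232
finger_force: 40.0
```

Emit:
{"fn": "move_arm", "kwargs": {
  "deltas": [
    [[0,0,-0.5,0,0,0],[0,0,-0.9,0,0,0],[0,0,-0.9,0,0,0],[0,0,-0.9,0,0,0],[0,0,-0.9,0,0,0],[0,0,-0.9,0,0,0],[0,0,-0.9,0,0,0],[0,0,0,0,0,0]]
  ]
}}

```text
time: 34.43
eef_pos: [0.6038, 0.3278, 0.1767]
orientation: [[-0.989, 0.151, 0.007], [0.151, 0.989, 0.005], [-0.006, 0.006, -1.0]]
wrist_force: [-0.0, 1.5, 0.1]
grip_width: 0.0225
finger_force: 39.6
```

```bash
python3 -c "
from h import *
s,f=grab('wrist'); W=world(f,s)
R=pose(s)[2]; p=(W-np.array(s['eef_pos']))@R
m=(abs(p[...,2]-.01)<.012)&(abs(p[...,1])<.009)&(p[...,0]>.013); q=p[m]
print('far end',np.percentile(q[:,0],[1,99.5]))
for a in (.018,.024,.03,.035):
  k=q[abs(q[:,0]-a)<.003]; print(a,np.round(np.percentile(k[:,2],[2,20,50]),4))
go(.4138,-.3437,.17,2.2);s=ctrl.sense();print(s['wrist_force'],s['grip_width'],s['finger_force'])
save('w6.png',f['frame'])"
```

```text
far end [0.01330696 0.03860282]
0.018 [0.0118 0.0125 0.0129]
0.024 [0.012  0.013  0.0137]
0.03 [0.0123 0.013  0.0135]
0.035 [0.013  0.0138 0.0147]
pos [0.6029 0.327  0.1744] th 81.3 j7 30.1 | turn 13.81 shift [-26.52  -8.59   0.17]
[ 0.108404   -0.07937989 -1.22024292] 0.02244483343287095 39.57344591617584
```

View pics/w6.png

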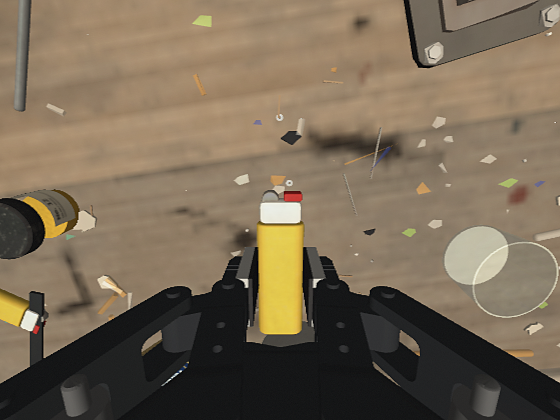

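The lighter is held at its middle (280,270), cap ahead. Turn, then carry it to the orange groove.

Emit:
{"fn": "move_arm", "kwargs": {
  "deltas": [
    [[0,0,0,0,0,0.98],[0,0,0,0,0,0.98],[0,0,0,0,0,0.98],[0,0,0,0,0,0.98],[0,0,0,0,0,0.98],[0,0,0,0,0,0.98],[0,0,0,0,0,0.98],[0,0,0,0,0,0.98],[0,0,0,0,0,0.98],[0,0,0,0,0,0.98]]
  ]
}}

```text
time: 35.32
eef_pos: [0.6007, 0.3254, 0.1699]
orientation: [[-0.422, 0.907, -0.002], [0.907, 0.422, -0.001], [-0.0, -0.002, -1.0]]
wrist_force: [0.7, 0.5, 0.1]
grip_width: 0.0227
finger_force: 39.6
```

Emit:
{"fn": "move_arm", "kwargs": {
  "deltas": [
    [[0,0,0,0,0,0.98],[0,0,0,0,0,0.98],[0,0,0,0,0,0.98],[0,0,0,0,0,0.98],[0,0,0,0,0,0.1],[-0.5,-0.2,0,0,0,0],[-0.95,-0.31,0,0,0,0],[-0.95,-0.31,0,0,0,0],[-0.95,-0.31,0,0,0,0],[-0.95,-0.31,0,0,0,0]]
  ]
}}

```text
time: 36.15
eef_pos: [0.5687, 0.2159, 0.1703]
orientation: [[-0.041, 0.999, -0.001], [0.999, 0.041, -0.001], [-0.001, -0.001, -1.0]]
wrist_force: [0.9, -0.6, -1.2]
grip_width: 0.0229
finger_force: 39.6
```

Emit:
{"fn": "move_arm", "kwargs": {
  "deltas": [
    [[-0.95,-0.31,0,0,0,0],[-0.95,-0.31,0,0,0,0],[-0.95,-0.31,0,0,0,0],[-0.95,-0.31,0,0,0,0],[-0.95,-0.31,0,0,0,0],[-0.95,-0.31,0,0,0,0],[-0.95,-0.31,0,0,0,0],[-0.95,-0.31,0,0,0,0],[-0.95,-0.31,0,0,0,0],[-0.95,-0.31,0,0,0,0]]
  ]
}}

```text
time: 36.98
eef_pos: [0.5004, -0.0242, 0.1706]
orientation: [[-0.041, 0.999, -0.001], [0.999, 0.041, 0.0], [0.0, -0.001, -1.0]]
wrist_force: [0.5, -0.6, -0.2]
grip_width: 0.0228
finger_force: 39.6
```

Emit:
{"fn": "move_arm", "kwargs": {
  "deltas": [
    [[-0.95,-0.31,0,0,0,0],[-0.95,-0.31,0,0,0,0],[-0.95,-0.31,0,0,0,0],[-0.95,-0.31,0,0,0,0],[-0.95,-0.31,0,0,0,0],[-0.95,-0.31,0,0,0,0],[-0.95,-0.31,0,0,0,0],[-0.95,-0.31,0,0,0,0],[-0.95,-0.31,0,0,0,0],[-0.95,-0.31,0,0,0,0]]
  ]
}}

```text
time: 37.82
eef_pos: [0.432, -0.2644, 0.1705]
orientation: [[-0.041, 0.999, -0.001], [0.999, 0.041, 0.001], [0.001, -0.001, -1.0]]
wrist_force: [-0.2, -0.6, -0.3]
grip_width: 0.0227
finger_force: 39.6
```

Emit:
{"fn": "move_arm", "kwargs": {
  "deltas": [
    [[-0.95,-0.31,0,0,0,0],[-0.7,-0.2,0,0,0,0],[-0.3,-0.1,0,0,0,0],[0,0,0,0,0,0],[0,0,0,0,0,0],[0,0,0,0,0,0]]
  ]
}}

```text
time: 38.32
eef_pos: [0.4201, -0.3108, 0.1707]
orientation: [[-0.041, 0.999, 0.0], [0.999, 0.041, 0.002], [0.002, 0.0, -1.0]]
wrist_force: [-0.9, 0.5, -0.2]
grip_width: 0.0228
finger_force: 39.6
```

```bash
python3 -c "
from h import *
go(.4138,-.3437,.0435,2.2);s=ctrl.sense();print(s['wrist_force'],s['grip_width'],s['finger_force'])"
```

```text
pos [ 0.4201 -0.3108  0.1707] th 2.4 j7 19.5 | turn 0.03 shift [-1.31 -0.3   5.09]
[-0.90192     0.52188295 -0.22760772] 0.022751134266502483 39.57718849182129
```

Emit:
{"fn": "move_arm", "kwargs": {
  "deltas": [
    [[-0.65,-0.15,0,0,0,0],[-0.66,-0.15,0.3,0,0,0],[0,0,0.9,0,0,0],[0,0,0.9,0,0,0],[0,0,0.9,0,0,0],[0,0,0.9,0,0,0],[0,0,0.6,0,0,0],[0,0,0.3,0,0,0],[0,0,0,0,0,0],[0,0,0,0,0,0]]
  ]
}}

```text
time: 39.15
eef_pos: [0.4138, -0.3448, 0.051]
orientation: [[-0.04, 0.999, 0.0], [0.999, 0.04, 0.001], [0.001, 0.0, -1.0]]
wrist_force: [0.2, 0.7, -0.1]
grip_width: 0.0227
finger_force: 39.6
```

Emit:
{"fn": "move_arm", "kwargs": {
  "deltas": [
    [[0,0,0,0,0,0],[0,0,0,0,0,0]]
  ]
}}

```text
time: 39.32
eef_pos: [0.414, -0.346, 0.0519]
orientation: [[-0.038, 0.999, 0.002], [0.999, 0.038, -0.001], [-0.001, 0.002, -1.0]]
wrist_force: [0.7, 0.4, -0.8]
grip_width: 0.0228
finger_force: 39.6
```

```bash
python3 -c "
from h import *
go(.4138,-.3437,.043,2.2);s=ctrl.sense();print(s['wrist_force'])"
```

```text
pos [ 0.414  -0.346   0.0519] th 2.2 j7 19.3 | turn -0.0 shift [ 0.09 -0.    0.35]
[ 0.67001415  0.44137087 -0.7565923 ]
```

Emit:
{"fn": "move_arm", "kwargs": {
  "deltas": [
    [[0.08,0,0.15,0,0,0],[0,0,0.12,0,0,0],[0,0,0.08,0,0,0],[0,0,0,0,0,0],[0,0,0,0,0,0]]
  ]
}}

```text
time: 39.73
eef_pos: [0.413, -0.3437, 0.0418]
orientation: [[-0.038, 0.999, -0.0], [0.999, 0.038, 0.0], [0.0, -0.0, -1.0]]
wrist_force: [0.4, -0.3, 0.1]
grip_width: 0.0227
finger_force: 39.6
```

Emit:
{"fn": "move_arm", "kwargs": {
  "deltas": [
    [[0,0,0,0,0,0],[0,0,0,0,0,0],[0,0,0,0,0,0],[0,0,0,0,0,0],[0,0,0,0,0,0]]
  ],
  "fingers": 0.5
}}

```text
time: 40.15
eef_pos: [0.4131, -0.3437, 0.0421]
orientation: [[-0.038, 0.999, 0.0], [0.999, 0.038, 0.0], [0.0, 0.0, -1.0]]
wrist_force: [0.2, -0.6, -0.3]
grip_width: 0.0428
finger_force: 0.0
```

Emit:
{"fn": "move_arm", "kwargs": {
  "deltas": [
    [[0,0,-0.3,0,0,0],[0,0,-0.7,0,0,0],[0,0,-0.9,0,0,0],[0,0,-0.9,0,0,0],[0,0,-0.9,0,0,0],[0,0,-0.9,0,0,0],[0,0,-0.8,0,0,0],[0,0,0,0,0,0],[0,0,0,0,0,0]]
  ]
}}

```text
time: 40.9
eef_pos: [0.4135, -0.3442, 0.1784]
orientation: [[-0.038, 0.999, 0.002], [0.999, 0.038, -0.002], [-0.002, 0.002, -1.0]]
wrist_force: [-0.0, 0.1, -0.1]
grip_width: 0.0427
finger_force: 0.0
```

```bash
python3 -c "
from h import *
s,f=grab('wrist'); W=world(f,s); save('w7.png',f['frame'])
hsv=cv2.cvtColor(f['frame'],cv2.COLOR_RGB2HSV)
m=(W[...,2]>.0245)&(W[...,2]<.035)&(abs(W[...,0]-.414)<.03)&(abs(W[...,1]+.344)<.08)
rect(W,m,'lighter')
for a in (-.37,-.355,-.34,-.325,-.31):
  k=W[m&(abs(W[...,1]-a)<.005)]; print(a,np.round(np.median(k,0),4) if len(k) else None)
go(.414,-.344,.17)
s,f=grab('top'); save('top2.png',cv2.resize(f['frame'][150:270,170:450],(800,343),interpolation=cv2.INTER_CUBIC)); W=world(f); comps(W[160:260,180:440],.058,.084,100)
"
```

```text
lighter 1779 c [ 413.4 -343.3] size [23.  77.6] axis 92.8 z [25. 28. 29.]
-0.37 [ 0.4148 -0.3699  0.0277]
-0.355 [ 0.4145 -0.3549  0.0277]
-0.34 [ 0.414  -0.3398  0.0278]
-0.325 [ 0.4133 -0.3249  0.0277]
-0.31 [ 0.4131 -0.3105  0.0266]
pos [ 0.4128 -0.3437  0.1773] th 2.2 j7 22.5 | turn -0.0 shift [-0.01  0.05  0.29]
px[69. 30.] 271 c [580.5  94.1] size [47.5 47.4] axis 89.8 z [63. 66. 70.]
px[154.  44.] 235 c [ 541.7 -139.9] size [44.  46.6] axis 179.1 z [75. 79. 83.]
px[123.  45.] 232 c [537.6 -56. ] size [44.3 46.7] axis 179.6 z [63. 67. 71.]
px[213.  64.] 287 c [ 484.7 -301.8] size [49.9 49.4] axis 89.6 z [63. 67. 71.]
```

View pics/w7.png

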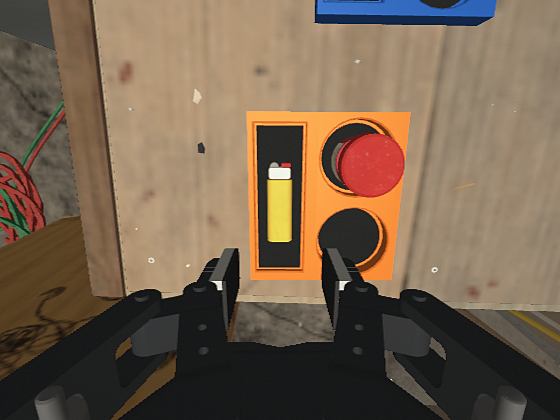

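View pics/top2.png

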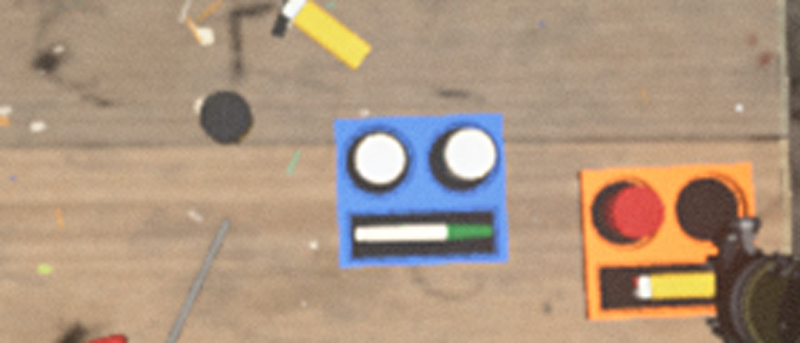

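The pictures show the lighter flat in the orange groove at (280,205) and the red jar in its well at (368,162). Both white-lidded jars and the marker are in the blue tray, and the amber jar hasn't moved (580.5, 94.1 mm). Everything is released, so I'm handing in.

```bash
python3 -c "
from cell import ctrl
print(ctrl.hand_in())"
```

```text
the job is handed in; nothing more can be done
None
```

Both kits are made up and handed in at about 41 s of the 122 s allowed; the last pictures show every item in its place and the amber jar unmoved, but the hand-in returned no verdict.

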